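Load a chip tray under the spring hold-down of an inspection stage

ROBOT

A 6-joint arm with a two-finger parallel gripper is mounted at the origin on the work surface. World frame = base frame: x ahead of the robot, y to its left, z up, the work surface at z = 0. Lengths are in m, angles in rad, forces in N, time in s.
With the tool pointing down it reaches from about 0.4 to 0.825 m from the base axis. Payload 7 kg.
Tool frame: the origin (TCP) lies between the finger pads; the fingertips stand 17 mm ahead of it and the grasp point (between the pads) lies 2 mm behind it; x points along the fingers, y is the direction in which the jaws open and shut, and the axes are right-handed (so a half turn about x gives the same grasp; the last joint's range is limited). The gripper opens to 88 mm and grips with 3 to 60 N. Pads are 19 mm wide; open, the fingers measure 130 mm over their backs; the gripper's body (78 mm by 193 mm) begins 47 mm behind the grasp point.
Start: joints at [1.424, 0.359, 0.012, 0, -1.224, -0.288], TCP at [0.284, 0.612, 0.205] pointing down, gripper open.
Joint ranges: [-3.07, 3.07], [-1.43, 2.12], [-1.02, 1.25], [-3.03, 1.67], [-3.05, -0], [-3.03, 3.03]. Speed limits (rad/s): [2.39, 2.39, 3.01, 3.14, 3.14, 3.14].

INTERFACE

Orientations are given as a unit quaternion [w, x, y, z].
In Python, from rig import env, viewer, job, look_for, silhouettes, landmark_of gives the robot as it stands.
- The arm moves only by the tool play_rows, never from a script. Its argument "motion" is a list that holds one entry, the list of rows, each a list of 5 numbers: the shift along the world's x, y, z in cm, then the turn about the world's z in rad, then the closure, from -1 (fully open) to 1 (shut). A call has 1 to 12 rows; each row is the pose to reach, as a shift and turn from the pose commanded when the call began; what a row does not reach only later rows make up. A row lasts 1/8 s, in which the tool goes at most 62.5 mm and 10.7 degrees, less where a joint would pass 70% of its speed; a pose out of reach is approached as far as the arm can. A call with a gripper value outside its range is refused whole. The fingers move at their own pace and stop on an object; "squeeze" is the grip in N (left out, the last holds). Time passes only in rows, so rows that repeat a pose let the fingers close. It gives the time, the measured TCP pose, the force and the opening at its end, in the units of the state.
- env.observe(): the state, without advancing time (a new reading comes with each control period).
- viewer.get_image(name): name is "side" or "top"; returns the picture (420x560x3 uint8, red, green, blue); there is no depth.
- viewer.camera_info(name): a dict with "K" (3x3 intrinsics, pixels), "k1" (the pictures are not rectified: a ray, as slopes to the right and down, at radius r is drawn at 1 + k1 r^2 times it, then the intrinsics apply), "view" (4x4, takes a point from world to camera coordinates). Camera axes: x right, y down, z forward; pixel columns grow to the right and rows downward; lengths in m; the calibration is good to about 2 mm. A picture is of the moment at which its call begins. camera_info takes no time and is no camera call.
- job.finish_job(): hands the job in, once; it reports no verdict.
Trained networks look in the newest picture that a camera, given by its name, has taken for a name from the list of things; names that differ only in an ending like _2 or _b are one class to them, and where a whole thing is asked for, a point or a joint stands for the part that bears it (a point fixed in the world has none). Each returns a list of dicts, best first, with "conf" (0 to 1); they miss things now and then, are a little off and sometimes report something else, mostly with a low value. They report only what shows in the picture. A call takes as long as a camera call. They do not tell look-alikes from the thing itself.
- look_for(camera, label): "centre" ([x, y, z] in m, in world coordinates, good to about 4 mm: the middle of the surface that is visible of it).
- silhouettes(camera, label): "mask" (420x560 bool, what is visible of it).
- landmark_of(camera, label): "centre" ([x, y, z] in m, in world coordinates, good to about 4 mm: a listed point, or the origin of a listed thing).
The state is a dict: "t": time; "joints": joint angles; "qd": joint speeds; "joint_torque": joint torques, N m; "eef_pos": TCP position; "ee_rot": TCP orientation; "contact_force": force on the tool from outside, world axes, zero at the start; "torque": the same for the moment, N m; "width": finger opening in m.
Only numpy, scipy, OpenCV 4.12 (cv2) and the standard library are available. Lean on these libraries where they do the work, as an engineer would, in place of code of your own. Each camera call takes 0.05 s, during which the arm holds its last target.

TASK

Load the open green chip tray into its holder on the inspection stage: with one fingertip press the blue paddle down and hold the spring-closed steel flap open, and with the other fingertip push the tray along its rails under the flap until it is fully home against the end stop. Keep the flap held open until the tray is home, then let go so that the flap closes onto the tray. Only push the tray, never lift it, and leave the vial and the two boxes beside the stage alone.

Things in the scene. Friction and masses are not known exactly. Their poses are not given: they have to be found in the camera images.
- holder: Inspection stage with tray holder, fixed to the bench. Origin on the bench below the middle line of the tray channel; x = the way the tray is pushed in, y = to the paddle's side, z up. All 'holder' numbers are mm in this frame. Black deck top z 40, x -108..81, y -60..95. Two steel guide rails along x, 5 above the deck, 4 wide, inner faces y -27.5 and 27.5, x -100..58.
- tray: Open pale green chip tray with coloured chips in 5 x 5 pockets, 51 x 51 x 14 mm, 40 to 85 g, loose on the deck between the rails (2 mm clearance each side), outside the flap, within 2 degrees of square. Origin: centre of its underside, z up. Slides under a push of about 1 N. When home its last 11 mm (rear face at holder x 9) stay outside the flap, so a finger behind it clears the flap.
- home (a point): On the deck top: where the tray's origin is when the tray is home (holder x 34.5, y 0, z 40).
- stop (a point): Middle of the face of the end stop, a steel block across the channel at holder x 60, 8 mm high above the deck, that the tray's front face meets when home.
- shaft (a point): Point on the rocker's shaft, which runs along holder x at y 37, z 56. Flap and paddle are one rigid rocker: on the -y side the flap over the channel, on the +y side the blue paddle. Steel bearing blocks carry the shaft: x -99..-89 and 59..69, y 31..43, top 21 mm above the deck.
- flap (a joint): Rocker angle, rad. 0 = shut with no tray: the flap's free edge is 5 mm above the deck and blocks the tray. 0.14 = flap level, lying on the tray. 0.50 = fully open at its stop, then every part of it is 3 mm or more above the tray. Above 0.28 it counts as open. A spring shuts it: pressing the paddle's middle takes about 2 N at first, 5 to 6 N at the stop; it never stays open by itself.
- flap_edge (a point): Near end (robot's side) of the flap's free edge. The flap is a steel window frame 3 mm thick that spans holder x 20..58 and, level, y -24.5 to the shaft.
- paddle (a point): Middle of the top face of the blue ribbed paddle, 125 mm along holder x (-90..35), 32 mm wide. Shut, it slopes up away from the tray: middle at y 68, z 62, outer edge z 69. Pressed to the stop its top is level at z 46 (6 above the deck), y 51..83, so a second fingertip at that height on the channel's middle line is 67 mm away. A fingertip may slide along it while pressing.
- vial: Amber glass vial with black cap, 32 mm diameter, 65 mm tall, standing on the bench; bystander. Origin at the centre of its underside.
- wafer_box: Round grey wafer box, 66 mm diameter, 13 mm high, on the bench; bystander. Origin at the centre of its underside.
- spare_box: Closed black chip box with orange lid, 56 x 56 x 16 mm, on the bench; bystander. Origin at the centre of its underside.
Things that resemble listed ones, but are neither listed nor needed, are in the scene too. Leave any purple look-alike of the tray alone.

How it is judged:
By the outcome, as a careful person would: the job done as asked, in the order asked, and still so for the second after the job is handed in, with the robot touching nothing.
It also fails if it takes over 38 s, if anything falls off the work surface, if the arm or the gripper's body presses on something with over 40 N, if the wrist force passes 120 N, or if a joint passes its speed limit or range.

## Working session

There is one attempt and no reset: what is moved stays moved. The work goes in short steps, Python scripts to look and compute and a tool call to move; the robot and the scene stay as the last step left them, time stands still between calls to the robot, and variables do not carry over. Pictures are saved under pics/ and viewed, and the job is handed in when it is done.

Besides the shell and the picture viewer there is one more tool, called after "Call:" as name(argument=value, ...), one argument or row to a line, values as JSON. play_rows: Moves the arm, as the interface text tells. Its arguments: {"type":"object","properties":{"motion":{"type":"array","items":{"type":"array","items":{"type":"array","items":{"type":"number"}}}},"squeeze":{"type":"number"}},"required":["motion"]}

```bash
mkdir -p pics; ls; python3 - <<'E'
from rig import env, viewer, job, look_for, silhouettes, landmark_of
import cv2, numpy as np
for n in ("side","top"):
    im=viewer.get_image(n); cv2.imwrite(f"pics/{n}0.png",im[:,:,::-1])
    ci=viewer.camera_info(n); print(n,ci)
for lab in ["tray","home","stop","shaft","flap_edge","paddle","holder"]:
    for c in ("side","top"):
        print(lab,c,[(np.round(d["centre"],4).tolist(),round(d["conf"],2)) for d in landmark_of(c,lab)][:3])
s=env.observe(); print(s)
E
```

```text
pics
side {'K': array([[506.20108742,   0.        , 275.15545501],
       [  0.        , 506.20108742, 206.46144611],
       [  0.        ,   0.        ,   1.        ]]), 'k1': -0.04818101555154304, 'view': array([[ 0.88556767, -0.46441629, -0.00934951, -0.49608328],
       [-0.30102703, -0.55844876, -0.7729927 ,  0.25606565],
       [ 0.35376918,  0.6873518 , -0.63434602,  0.63931466],
       [ 0.        ,  0.        ,  0.        ,  1.        ]])}
top {'K': array([[461.87210636,   0.        , 276.94701822],
       [  0.        , 461.87210636, 217.54468227],
       [  0.        ,   0.        ,   1.        ]]), 'k1': -0.11285163409341684, 'view': array([[-0.1148052 , -0.99338714, -0.00132211,  0.07968864],
       [-0.97324835,  0.11274421, -0.20019091,  0.57089158],
       [ 0.19901613, -0.02169621, -0.97975602,  0.92044087],
       [ 0.        ,  0.        ,  0.        ,  1.        ]])}
tray side [([0.3733, -0.0419, -0.0004], 0.93), ([0.5522, -0.01, 0.0412], 0.79), ([0.3994, 0.07, -0.0003], 0.55)]
tray top [([0.393, 0.0672, 0.0031], 0.98), ([0.3703, -0.0439, 0.0003], 0.91), ([0.5481,
[... 637 characters left out ...]

holder top [([0.5738, -0.0078, 0.0017], 0.93)]
{'t': 0.8, 'joints': array([ 1.42407113e+00,  3.58577722e-01,  1.19081796e-02,  9.32333442e-07,
       -1.22408475e+00, -2.88125049e-01]), 'qd': array([-0.00033703,  0.00035207,  0.00037235,  0.00027555, -0.00089106,
       -0.00176913]), 'joint_torque': array([ 6.18631166e-04, -5.82289624e+01,  2.93274611e+01,  7.00194553e+00,
        1.23848164e-02, -3.55357531e-05]), 'eef_pos': array([0.28435445, 0.61216947, 0.2051794 ]), 'ee_rot': array([ 0.15254904, -0.69045803,  0.15251936,  0.69045951]), 'contact_force': array([ 0.61042548, -0.42522636,  0.21311506]), 'torque': array([-0.01830904,  0.03341774, -0.04052975]), 'width': 0.08786007950244203}
```

View pics/side0.png

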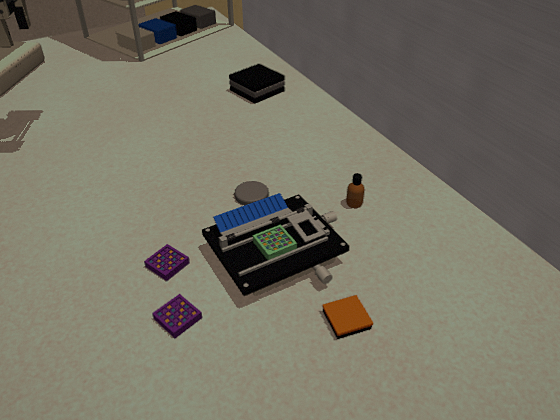

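View pics/top0.png

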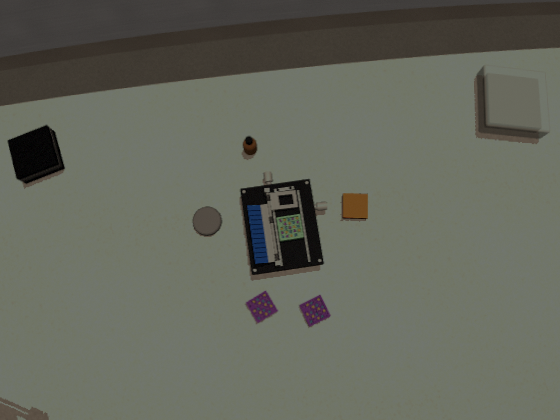

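```bash
cat > h.py <<'E'
from rig import env, viewer, job, look_for, silhouettes, landmark_of
import cv2, numpy as np
from scipy.optimize import least_squares
def proj(n,P):
    ci=viewer.camera_info(n); K=ci["K"];V=ci["view"]
    P=np.atleast_2d(P); c=P@V[:3,:3].T+V[:3,3]; s=c[:,:2]/c[:,2:]
    r2=(s**2).sum(1,keepdims=True); s=s*(1+ci["k1"]*r2)
    return s*[K[0,0],K[1,1]]+K[:2,2]
def unproj(n,uv,z):
    f=lambda p: proj(n,[p[0],p[1],z])[0]-uv
    return least_squares(f,[0.57,0]).x
def h2w(h,P):
    P=np.atleast_2d(np.array(P,float))/1000; c,s=np.cos(h[2]),np.sin(h[2])
    return np.c_[h[0]+c*P[:,0]-s*P[:,1], h[1]+s*P[:,0]+c*P[:,1], P[:,2]]
def crop(n,name,box,f,lines=(),im=None):
    im=viewer.get_image(n)[:,:,::-1] if im is None else im
    x0,y0,x1,y1=box; c=cv2.resize(np.ascontiguousarray(im[y0:y1,x0:x1]),None,fx=f,fy=f,interpolation=cv2.INTER_CUBIC)
    c=np.clip(c.astype(float)*1.6,0,255).astype(np.uint8)
    for L,col in lines:
        q=((proj(n,L)-[x0,y0]+.5)*f).astype(int); cv2.polylines(c,[q.reshape(-1,1,2)],False,col,1)
    cv2.imwrite("pics/"+name,c)
E
python3 - <<'E'
from h import *
L={"home":(34.5,0,40),"stop":(60,0,44),"flap_edge":(20,-24.5,45),"paddle":(-27.5,68,62),"holder":(0,0,0)}
A=[];B=[]
obs=[((34.5,0),(.6091,-.0103)),((34.5,0),(.6112,-.0084)),((60,0),(.6367,-.0043)),((60,0),(.6372,-.0064)),((20,-24.5),(.5954,-.0332)),((20,-24.5),(.5975,-.0291)),((-27.5,68),(.5466,.0607)),((-27.5,68),(.5433,.0588)),((0,0),(.5804,-.0141)),((0,0),(.5738,-.0078))]
f=lambda h: np.ravel([h2w(h,[*p,0])[0,:2]-q for p,q in obs])
r=least_squares(f,[.57,0,0]); h=r.x; print(h, np.round(r.fun*1000,1))
D=[(-108,-60,40),(81,-60,40),(81,95,40),(-108,95,40),(-108,-60,40)]
for n,box,f in (("side",(190,170,370,310),4.4),("top",(220,160,345,290),4.6)):
    crop(n,n+"1.png",box,f,[(h2w(h,D),(0,0,255))])
E
```

```text
[ 0.57610134 -0.00883418  0.04207434] [ 1.5  2.9 -0.6  1.  -0.7 -2.  -1.2  0.1  1.7  0.7 -0.4 -3.4 -0.8 -2.8
  2.5 -0.9 -4.3  5.3  2.3 -1. ]
```

View pics/side1.png

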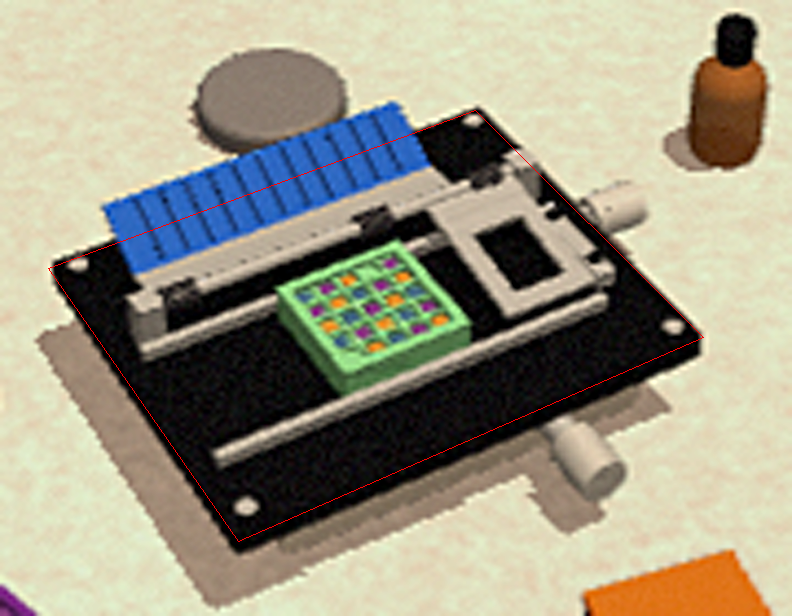

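View pics/top1.png

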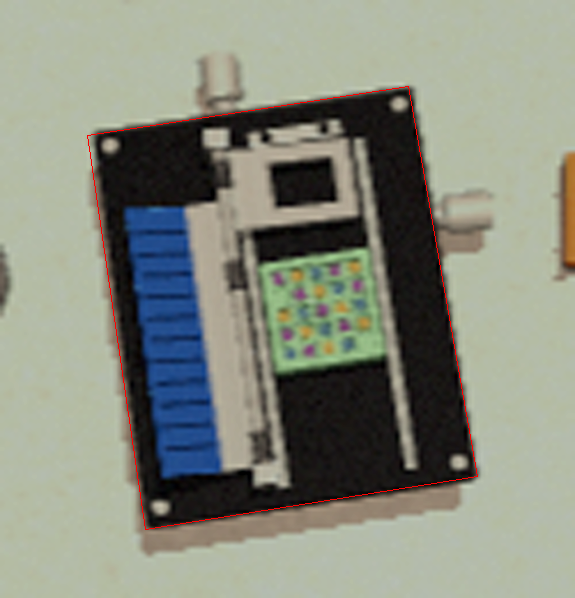

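The listed tray is the green one between the rails (side 275,240; top 290,228). The two at side (167,262) and (177,315) are purple look-alikes on the bench. The enlarged crops confirm this. Next I measure the tray's rear face and work out the approach.

```bash
python3 - <<'E'
from h import *
from scipy.spatial.transform import Rotation as R
h0=np.array([.57610,-.00883,.04207])
# refine holder pose with the dark deck outline corners read off the crops + landmarks
px={"top":[((-108,-60),(476,476)),((81,-60),(409,87)),((81,95),(88,136)),((-108,95),(147,528))]}
px["side"]=[((-108,-60),(238,541)),((81,-60),(703,338)),((81,95),(480,108)),((-108,95),(50,269))]
org={"top":(220,160,4.6),"side":(190,170,4.4)}
def f(h):
    r=[]
    for n in px:
        x0,y0,s=org[n]
        for p,q in px[n]: r+=list(proj(n,h2w(h,[*p,40]))[0]-(np.array(q)/s-.5+[x0,y0]))
    return np.array(r)
r=least_squares(f,h0);h=r.x;print(h,np.round(r.fun,1))
for n in ("top","side"):
    im=viewer.get_image(n)
    hsv=cv2.cvtColor(im,cv2.COLOR_RGB2HSV)
    for d in silhouettes(n,"tray"):
        m=d["mask"]; print(n,d["conf"],m.sum(),np.median(hsv[m],0), np.argwhere(m).mean(0))
        if abs(np.argwhere(m).mean(0)-proj(n,h2w(h,[-26,0,47]))[0][::-1]).max()<12:
            # fit tray x,y,yaw by mask IoU
            def hull(p):
                c,s=np.cos(p[2]),np.sin(p[2]);P=[(p[0]+c*a-s*b,p[1]+s*a+c*b,z) for a in(-25.5,25.5) for b in(-25.5,25.5) for z in(40,54)]
                q=proj(n,h2w(h,P)); S=8
                mm=np.zeros((420,560),np.float32)
                big=np.zeros((150*S,200*S),np.uint8); o=np.array([190,170])
                cv2.fillConvexPoly(big,cv2.convexHull(((q-o+.5)*S).astype(np.int32)),255)
                return cv2.resize(big,(200,150),interpolation=cv2.INTER_AREA)/255.
            mk=m[170:320,190:390].astype(float)
            from scipy.optimize import minimize
            b=min((minimize(lambda p:((hull(p)-mk)**2).sum(),[x,y,0],method="Nelder-Mead",options=dict(initial_simplex=[[x,y,0],[x+4,y,0],[x,y+3,0],[x,y,.03]])) for x in(-30,-22) for y in(0,)),key=lambda o:o.fun)
            print("tray holder",b.x,b.fun)
s=env.observe();q=s["ee_rot"];M=R.from_quat([q[1],q[2],q[3],q[0]]).as_matrix();print(M.round(3))
a=np.arctan2(M[1,1],M[0,1]); 
for k in(-1,0,1): print("turn",h[2]+np.pi/2+k*np.pi-a)
for X in(-75,-64,0): print(X,h2w(h,[X,33.5,0])[0], ((h2w(h,[X,33.5,63])[0]-s["eef_pos"])*100).round(2))
E
```

```text
[ 0.57635209 -0.00898543  0.03905846] [ 0.3  0.1  0.  -0.2 -0.  -0.4 -0.5  0.1  0.   0.   0.4  0.  -0.6  0.5
 -0.2 -0.2]
top 0.8 586 [149. 123.  77.] [310.05631399 314.1774744 ]
top 0.77 500 [149. 124.  76.] [306.29  261.426]
top 0.72 575 [ 51.  73. 100.] [227.2226087  288.88695652]
tray holder [-2.20352643e+01  9.11426347e-02  7.77221099e-03] 23.239907727797
side 0.62 938 [ 54. 100.  96.] [241.58955224 274.40831557]
tray holder [-1.99163299e+01  4.93762033e+00  1.62993109e-03] 44.58336024605921
side 0.61 984 [147.  169.5  71. ] [262.07520325 166.49288618]
side 0.56 1243 [147. 168.  74.] [315.61222848 176.85921158]
[[ 0.    -0.421 -0.907]
 [ 0.    -0.907  0.421]
 [-1.    -0.     0.   ]]
turn 0.47387840558587957
turn 3.6154710591756727
turn 6.757063712765466
-75 [0.50010117 0.02156038 0.        ] [ 21.58 -59.06 -14.22]
-64 [0.51109278 0.02198991 0.        ] [ 22.67 -59.02 -14.22]
0 [0.57504397 0.02448902 0.        ] [ 29.07 -58.77 -14.22]
```

Call:
play_rows(
  motion=[
    [[21.9,-59.05,-1,0.474,-0.045],[21.9,-59.05,-1,0.474,-0.045],[21.9,-59.05,-1,0.474,-0.045],[21.9,-59.05,-1,0.474,-0.045],[21.9,-59.05,-1,0.474,-0.045],[21.9,-59.05,-1,0.474,-0.045],[21.9,-59.05,-1,0.474,-0.045],[21.9,-59.05,-1,0.474,-0.045],[21.9,-59.05,-1,0.474,-0.045],[21.9,-59.05,-1,0.474,-0.045],[21.9,-59.05,-1,0.474,-0.045],[21.9,-59.05,-1,0.474,-0.045]],
  ],
  squeeze=30,
)

```text
t: 2.6
eef_pos: [0.5033, 0.0212, 0.1951]
ee_rot: [-0.013, -0.707, -0.013, 0.707]
contact_force: [-0.4, 0.6, 0.2]
width: 0.0461
```

Call:
play_rows(
  motion=[
    [[0,0,-5,0,-0.045],[0,0,-9.5,0,-0.045],[0,0,-9.5,0,-0.045],[0,0,-9.5,0,-0.045]],
  ],
)

```text
t: 3.1
eef_pos: [0.5044, 0.0229, 0.1018]
ee_rot: [0.015, 0.708, 0.015, -0.706]
contact_force: [0.4, -0.5, 0.3]
width: 0.0458
```

```bash
python3 - <<'E'
from h import *
h=np.array([.57635,-.00899,.0391])
for n,box,f in (("side",(190,150,370,290),4.4),("top",(220,160,345,290),4.6)):
    crop(n,n+"2.png",box,f)
s=env.observe();e=s["eef_pos"]-[h[0],h[1],0];c,q=np.cos(h[2]),np.sin(h[2]);print(s["t"],c*e[0]+q*e[1],-q*e[0]+c*e[1],e[2],s["contact_force"],s["ee_rot"])
E
```

```text
3.2 -0.0702785572445556 0.034497560652427185 0.1022769491507271 [-0.11390631  0.41676511  0.86036987] [ 0.01394359  0.7081396   0.01465078 -0.70578271]
```

View pics/side2.png

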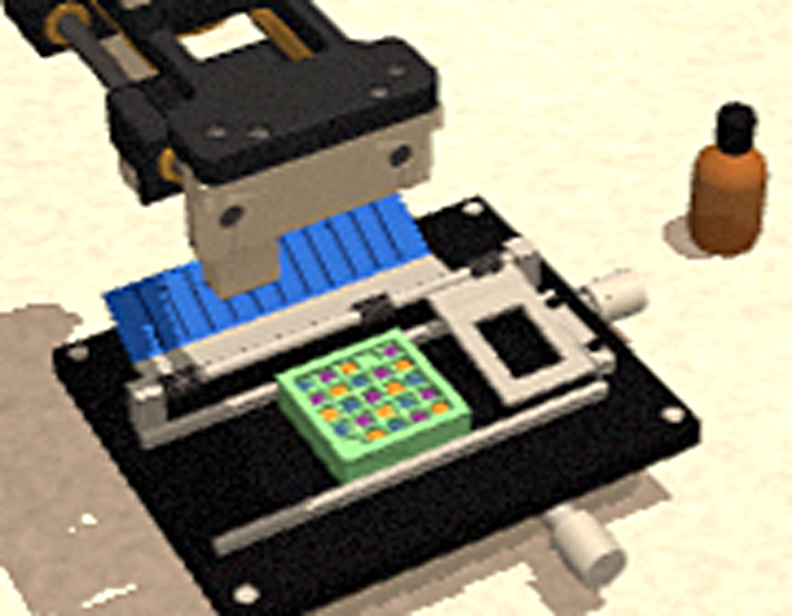

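View pics/top2.png

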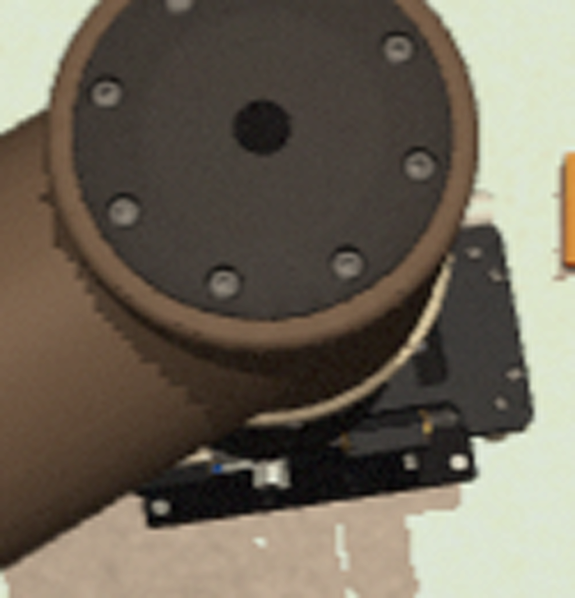

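```bash
python3 - <<'E'
from h import *
h=np.array([.57635,-.00899,.0391])
T=lambda y0,y1,z:[(-80,y0,z),(-61,y0,z),(-61,y1,z),(-80,y1,z),(-80,y0,z)]
L=[(h2w(h,T(-10,11,85)),(0,0,255)),(h2w(h,T(57,78,85)),(255,0,255)),(h2w(h,T(-63,130,149)),(0,255,255)),(h2w(h,[(-109,-63,149),(-31,-63,149),(-31,130,149),(-109,130,149),(-109,-63,149)]),(0,255,0))]
crop("side","side3.png",(150,80,370,250),3.6,L)
E
```

```text
(no output)
```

View pics/side3.png

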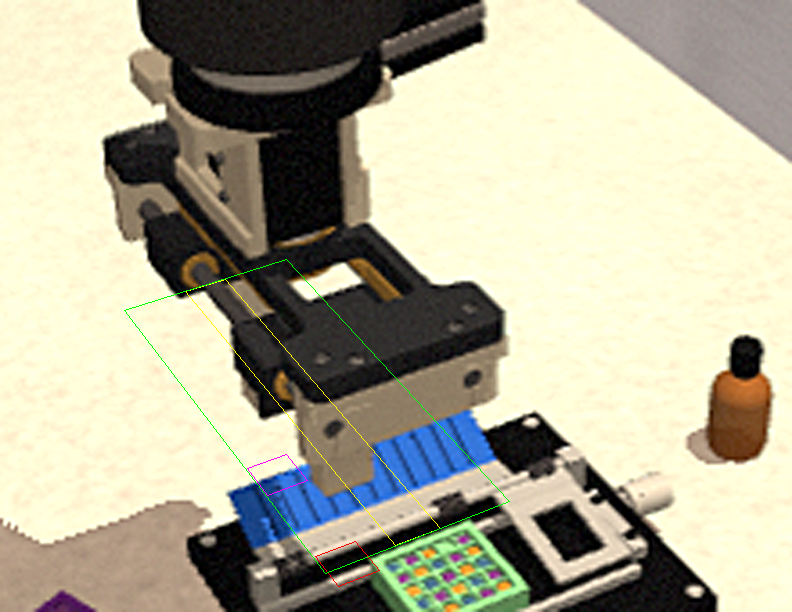

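```bash
python3 - <<'E'
from h import *
h=np.array([.57635,-.00899,.0391])
s=env.observe();e=s["eef_pos"];print(e,s["width"],s["joints"])
L=[]
ax=[e+[0,0,z] for z in np.linspace(-.017,.25,10)]
L.append((np.array(ax),(0,255,0)))
for sg,col in((-1,(0,0,255)),(1,(255,0,255))):
    for w in(.023,.044):
        y=sg*w; d=np.array([-.039*y,y,0]); L.append((np.array([e+d+[0,0,z] for z in(-.017,.045)]),col))
for k in range(5):
    z=.045+.05*k-.05; P=np.array([e+[a,b,z] for a,b in((-.039,-.0965),(.039,-.0965),(.039,.0965),(-.039,.0965),(-.039,-.0965))]);L.append((P,(0,255,255-50*k)))
crop("side","side4.png",(130,60,350,225),3.6,L)
crop("top","top4.png",(200,140,360,280),4,L)
E
```

```text
[0.50461709 0.02252926 0.10212656] 0.04588400642800499 [ 4.34371529e-01  1.73742313e-01 -5.01633213e-01  4.05873013e-04
 -8.92008564e-01  1.17626657e+00]
```

View pics/side4.png

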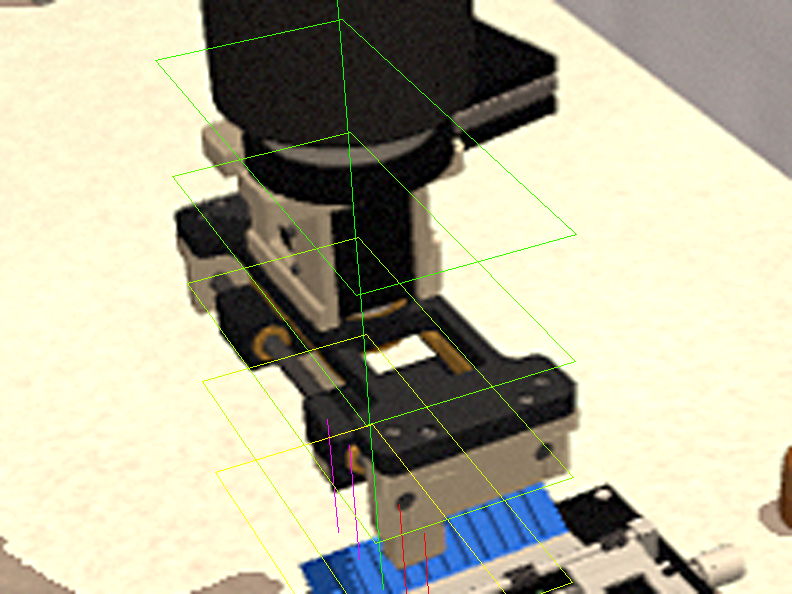

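View pics/top4.png

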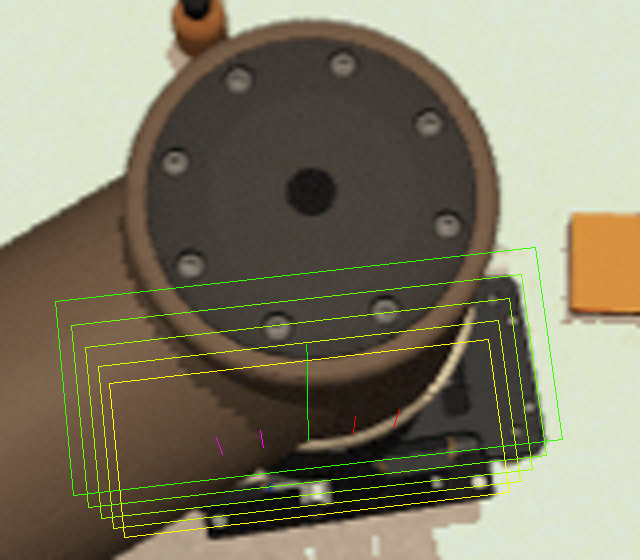

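Call:
play_rows(
  motion=[
    [[0,0,-1,0,-0.045],[0,0,-2,0,-0.045],[0,0,-2.5,0,-0.045],[0,0,-2.5,0,-0.045],[0,0,-2.5,0,-0.045]],
  ],
)

```text
t: 3.98
eef_pos: [0.5035, 0.0217, 0.0752]
ee_rot: [-0.014, -0.707, -0.014, 0.707]
contact_force: [-0.7, -0.2, 0.5]
width: 0.046
```

```bash
python3 - <<'E'
from h import *
crop("side","side5.png",(190,150,370,290),4.4)
s=env.observe();print(s["t"],s["eef_pos"],s["contact_force"])
E
```

```text
4.025 [0.50356623 0.02171764 0.075334  ] [ 0.04722283 -0.2035256   0.09243916]
```

View pics/side5.png

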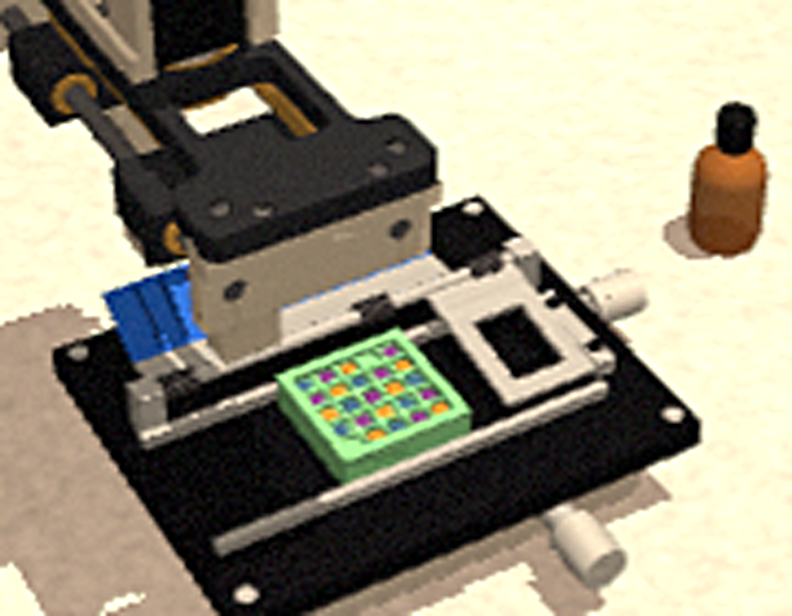

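```bash
python3 - <<'E'
from h import *
ci=viewer.camera_info("side");K=ci["K"];V=ci["view"]
e=env.observe()["eef_pos"]
for uv in ((225,363),(279,340)):
    p=np.array(uv)/4.4+[190,150]-.5
    s=(p-K[:2,2])/K[0,0]; s=s*(1-ci["k1"]*(s@s))
    for d in(.60,.64,.66,.68,.7,.72,.74,.76):
        w=V[:3,:3].T@(np.r_[s*d,d]-V[:3,3]); print(uv,d,((w-e)*1000).round())
E
```

```text
(225, 363) 0.6 [ -46. -134.  120.]
(225, 363) 0.64 [ -35. -106.   93.]
(225, 363) 0.66 [-30. -93.  80.]
(225, 363) 0.68 [-24. -79.  66.]
(225, 363) 0.7 [-19. -65.  53.]
(225, 363) 0.72 [-13. -51.  39.]
(225, 363) 0.74 [ -7. -37.  26.]
(225, 363) 0.76 [ -2. -23.  12.]
(279, 340) 0.6 [ -32. -137.  125.]
(279, 340) 0.64 [ -20. -110.   98.]
(279, 340) 0.66 [-14. -96.  85.]
(279, 340) 0.68 [ -7. -83.  71.]
(279, 340) 0.7 [ -1. -69.  58.]
(279, 340) 0.72 [  5. -55.  45.]
(279, 340) 0.74 [ 11. -41.  31.]
(279, 340) 0.76 [ 17. -28.  18.]
```

Neither the picture nor the force reading shows contact, although by the stated geometry the tip should already be 9 mm into the paddle. The picture puts the fingertips roughly 40–50 mm higher than the reported TCP implies. I'll go down in small steps, using force and pictures as the reference.

Call:
play_rows(
  motion=[
    [[0,0,-1,0,-0.045],[0,0,-2,0,-0.045],[0,0,-2,0,-0.045],[0,0,-2,0,-0.045]],
  ],
)

```text
t: 4.53
eef_pos: [0.5033, 0.0216, 0.055]
ee_rot: [-0.014, -0.707, -0.014, 0.707]
contact_force: [-0.0, 0.3, -0.1]
width: 0.0458
```

```bash
python3 - <<'E'
from h import *
h=np.array([.57635,-.00899,.0391])
s=env.observe();e=s["eef_pos"];print(s["t"],e,s["contact_force"],s["joint_torque"])
L=[]
for z in(.037,-.017):
  for a,b in((-.044,-.023),(.023,.044)):
    L.append((e+np.array([(-.0095,a,z),(.0095,a,z),(.0095,b,z),(-.0095,b,z),(-.0095,a,z)]),(0,0,255) if z>0 else (0,255,255)))
crop("side","side6.png",(190,150,370,290),4.4,L)
crop("top","top6.png",(220,160,345,290),4.6)
E
```

```text
4.525 [0.50333735 0.021641   0.05502601] [-0.02629448  0.3357539  -0.0502019 ] [-1.81321782e-02 -4.07800555e+01  2.17610979e+01  5.11659980e+00
  8.87165777e-02 -4.73857233e-05]
```

View pics/side6.png

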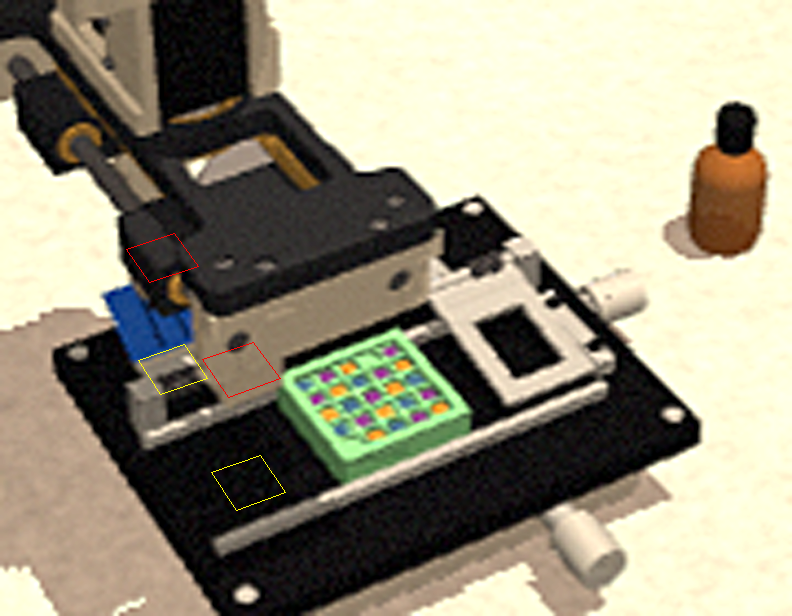

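Call:
play_rows(
  motion=[
    [[0,0,-1,0,-0.045],[0,0,-1.5,0,-0.045],[0,0,-1.5,0,-0.045]],
  ],
)

```text
t: 5.0
eef_pos: [0.503, 0.0215, 0.0396]
ee_rot: [-0.014, -0.707, -0.014, 0.707]
contact_force: [-0.8, -0.5, 0.6]
width: 0.0449
```

Call:
play_rows(
  motion=[
    [[0,0,-0.5,0,-0.045],[0,0,-0.5,0,-0.045]],
  ],
)

```text
t: 5.25
eef_pos: [0.5035, 0.0217, 0.035]
ee_rot: [0.014, 0.707, 0.014, -0.707]
contact_force: [-0.5, 0.9, 2.3]
width: 0.046
```

Call:
play_rows(
  motion=[
    [[0,0,-0.5,0,-0.045],[0,0,-0.5,0,-0.045]],
  ],
)

```text
t: 5.5
eef_pos: [0.5035, 0.0215, 0.0301]
ee_rot: [0.014, 0.707, 0.014, -0.707]
contact_force: [0.1, -1.4, 3.0]
width: 0.0458
```

```bash
python3 - <<'E'
from h import *
crop("side","side7.png",(190,150,370,290),4.4)
s=env.observe();print(s["t"],s["eef_pos"],s["contact_force"],s["torque"])
E
```

```text
5.55 [0.50353014 0.02155083 0.03020153] [-0.00475708 -2.18499494  4.18813557] [-0.5595309  -0.068259   -0.01711747]
```

View pics/side7.png

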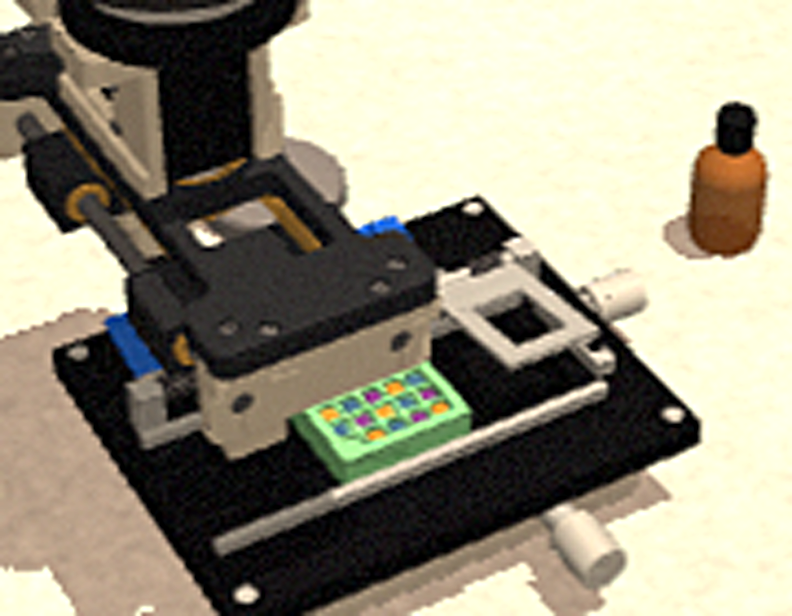

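Contact starts at a TCP z of about 0.037, and the flap is lifting. So the real fingertips are about 30 mm above the reported TCP. I keep pressing.

Call:
play_rows(
  motion=[
    [[0,0,-0.4,0,-0.045],[0,0,-0.8,0,-0.045],[0,0,-0.8,0,-0.045]],
  ],
)

```text
t: 5.92
eef_pos: [0.5038, 0.0208, 0.024]
ee_rot: [0.015, 0.707, 0.014, -0.707]
contact_force: [-5.4, -7.8, 24.1]
width: 0.0456
```

Call:
play_rows(
  motion=[
    [[0,0,-0.4,0,-0.045],[0,0,-0.4,0,-0.045]],
  ],
)

```text
t: 6.18
eef_pos: [0.5042, 0.0207, 0.0227]
ee_rot: [0.015, 0.708, 0.014, -0.706]
contact_force: [-16.7, -7.9, 57.1]
width: 0.0456
```

```bash
python3 - <<'E'
from h import *
crop("side","side8.png",(190,150,370,290),4.4)
s=env.observe();print(s["t"],s["eef_pos"],s["contact_force"],s["torque"],s["width"])
E
```

```text
6.225 [0.50423314 0.02072818 0.02275093] [-16.97913882  -6.97595047  56.80404277] [-1.36165949  6.21070811  0.46098424] 0.04602448395590207
```

View pics/side8.png

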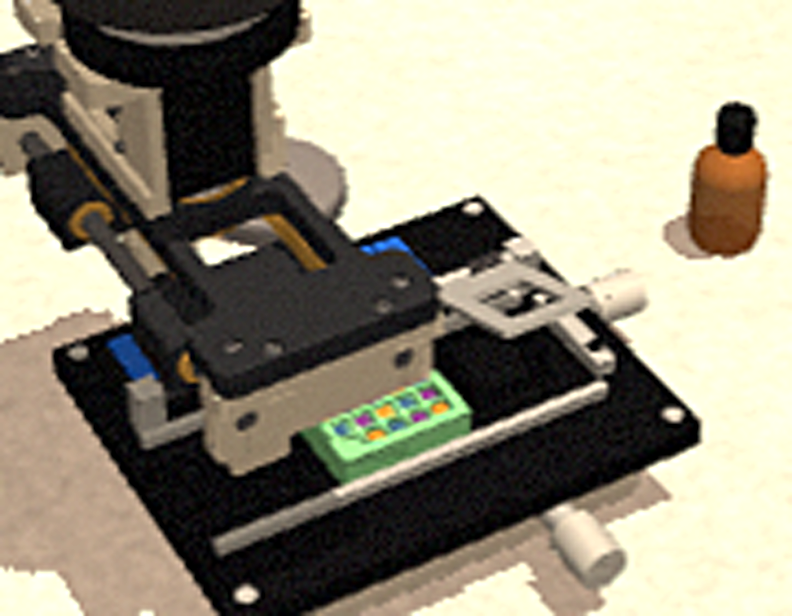

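Force jumped to 57 N, so something besides the paddle is being hit. Backing off at once.

Call:
play_rows(
  motion=[
    [[0,0,1.2,0,-0.045],[0,0,1.2,0,-0.045]],
  ],
)

```text
t: 6.48
eef_pos: [0.504, 0.0218, 0.0314]
ee_rot: [0.014, 0.708, 0.014, -0.706]
contact_force: [0.8, -2.4, 3.9]
width: 0.0458
```

```bash
python3 - <<'E'
from h import *
s=env.observe();print(s["t"],s["eef_pos"],s["contact_force"],s["torque"],s["width"])
e=s["eef_pos"]
im=viewer.get_image("side")[:,:,::-1]
L=[]
for dz,col in((.030,(0,0,255)),(.047,(0,255,255)),(.096,(0,255,0))):
    for a,b in(((-.039,-.0965),(.039,.0965)),((-.0095,-.044),(.0095,-.023)),((-.0095,.023),(.0095,.044))):
        L.append((e+np.array([(a[0],a[1],dz),(b[0],a[1],dz),(b[0],b[1],dz),(a[0],b[1],dz),(a[0],a[1],dz)]),col))
crop("side","side9.png",(180,120,330,260),5.2,[],im)
crop("side","side9b.png",(180,120,330,260),5.2,L,im)
E
```

```text
6.475 [0.50399481 0.02178653 0.03143495] [ 0.80965019 -2.38848775  3.87302858] [-0.7778724  -0.27917855 -0.01965199] 0.04578577869346399
```

View pics/side9.png

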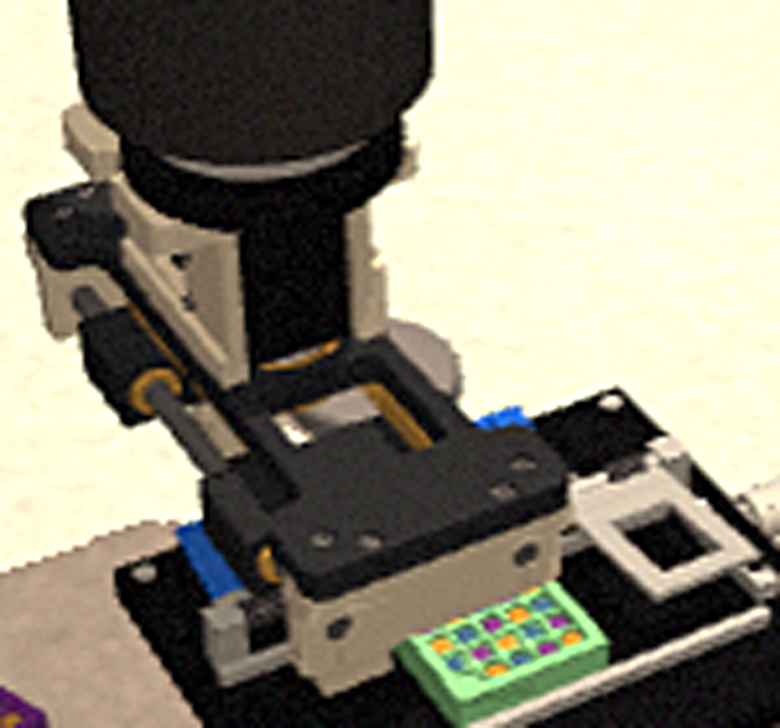

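View pics/side9b.png

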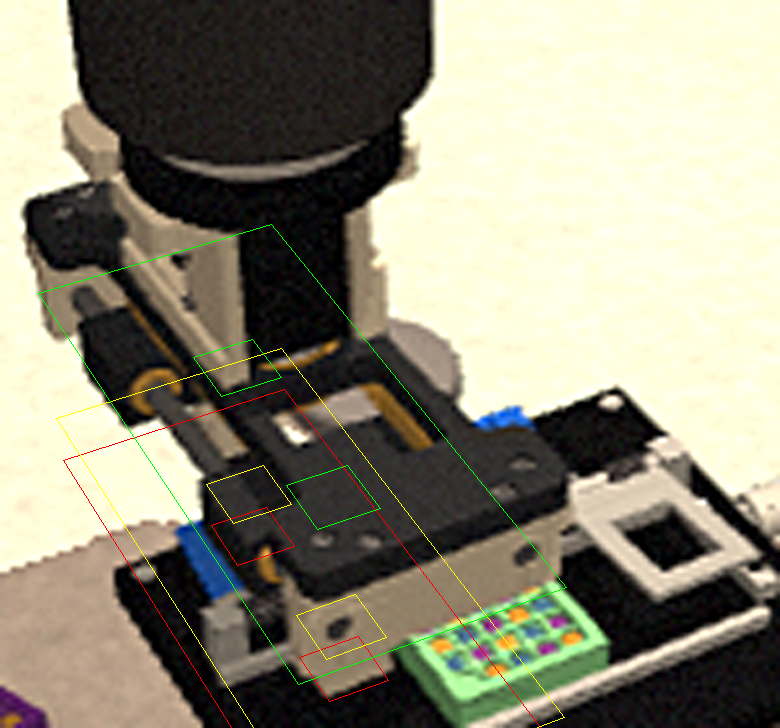

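```bash
python3 - <<'E'
from h import *
h=np.array([.57635,-.00899,.0391])
def pt(x,th,r=61.5,t=0):
    a=th-.14
    # level: flap underside at tray top z54 ; shaft z56 -> underside offset -2
    return (x,37-r*np.cos(a)-(-2+t)*np.sin(a)*-1*-1, 56+r*np.sin(a)+(-2+t)*np.cos(a))
for n,im,box in(("8","pics/side8.png",(190,150)),):
    c=cv2.imread(im)
    for th,col in((.0,(0,0,255)),(.3,(0,255,255)),(.4,(0,255,0)),(.5,(255,0,255))):
        for t in(3,):
            P=h2w(h,[pt(20,th,61.5,t),pt(58,th,61.5,t),pt(58,th,5,t),pt(20,th,5,t),pt(20,th,61.5,t)])
            q=((proj("side",P)-box+.5)*4.4).astype(int);cv2.polylines(c,[q.reshape(-1,1,2)],False,col,1)
    c=cv2.resize(c[180:420,400:700],None,fx=2.5,fy=2.5);cv2.imwrite("pics/flap8.png",c)
E
```

```text
(no output)
```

View pics/flap8.png

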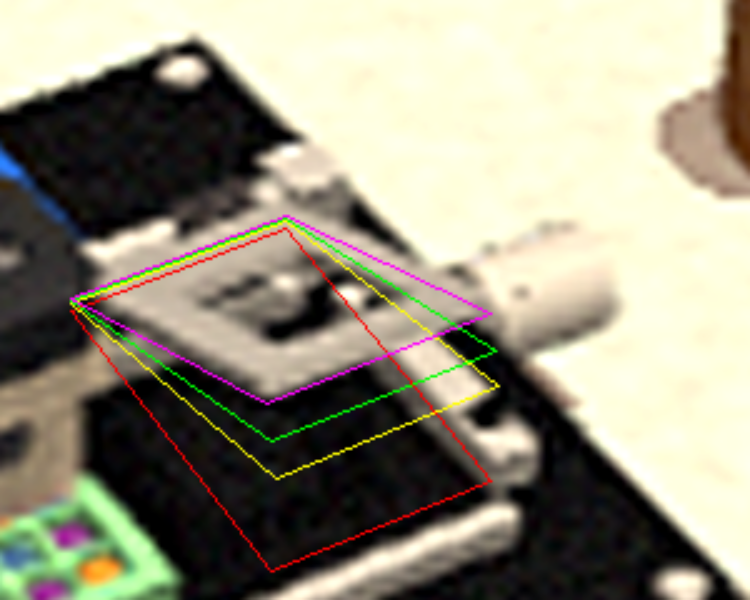

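At that moment the flap was fully open (0.5), so the force was the paddle bottoming out on its stop under the fingertip, not the body. The stop is at a TCP z of about 0.026. I press again, gently.

Call:
play_rows(
  motion=[
    [[0,0,-0.3,0,-0.045],[0,0,-0.3,0,-0.045]],
  ],
)

```text
t: 6.78
eef_pos: [0.5039, 0.0213, 0.0271]
ee_rot: [0.014, 0.707, 0.014, -0.707]
contact_force: [1.5, -3.8, 5.6]
width: 0.0459
```

```bash
cat > fl.py <<'E'
from h import *
import sys
h=np.array([.57635,-.00899,.0391])
def pt(x,th,r=61.5,t=3):
    a=th-.14
    return (x,37-r*np.cos(a)-(-2+t)*np.sin(a),56+r*np.sin(a)+(-2+t)*np.cos(a))
L=[(h2w(h,[pt(20,th),pt(58,th)]),col) for th,col in((.3,(0,255,255)),(.4,(0,255,0)),(.5,(255,0,255)))]
T=[(9,-25.5,54),(9,25.5,54),(60,25.5,54),(60,-25.5,54),(9,-25.5,54),(9,-25.5,40),(60,-25.5,40)]
if len(sys.argv)>2: L.append((h2w(h,T),(0,0,255)))
crop("side",sys.argv[1],(210,150,340,260),6,L)
s=env.observe();e=s["eef_pos"]-[h[0],h[1],0];c,q=np.cos(h[2]),np.sin(h[2])
print(s["t"],s["eef_pos"],"holder",c*e[0]+q*e[1],-q*e[0]+c*e[1],s["contact_force"],s["torque"],s["width"])
E
python3 fl.py s10.png
```

```text
6.825 [0.50388325 0.02134811 0.02715614] holder -0.07122544204840907 0.03314764950171224 [ 0.71272167 -3.87144503  6.36995822] [-1.54379187 -0.57765076 -0.01825859] 0.045719680876175194
```

View pics/s10.png

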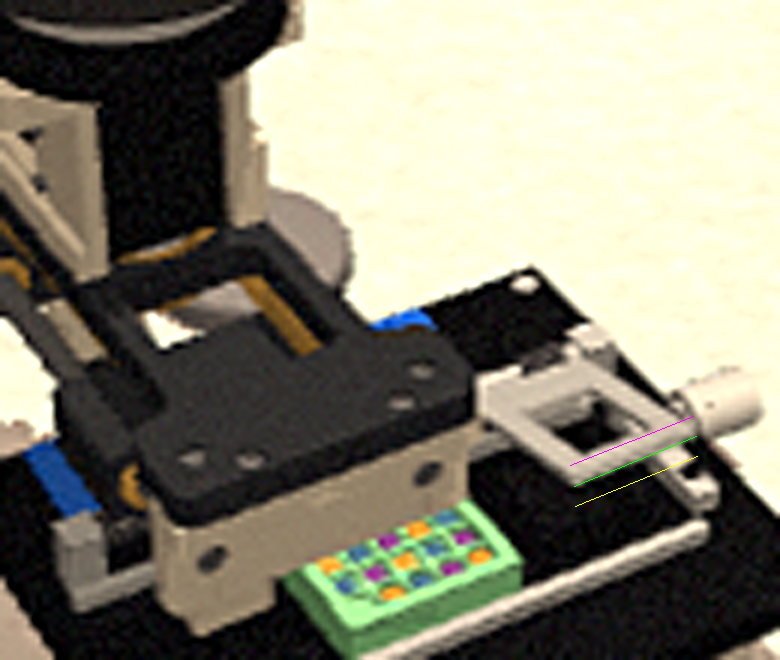

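Call:
play_rows(
  motion=[
    [[0.5,0.02,-0.1,0,-0.045],[1.0,0.04,-0.1,0,-0.045],[1.5,0.06,-0.1,0,-0.045],[2.0,0.08,-0.1,0,-0.045],[2.5,0.1,-0.1,0,-0.045],[3.0,0.12,-0.1,0,-0.045],[3.0,0.12,-0.1,0,-0.045]],
  ],
)

```text
t: 7.7
eef_pos: [0.5323, 0.0225, 0.0254]
ee_rot: [-0.014, -0.706, -0.014, 0.708]
contact_force: [-3.2, -1.4, 5.5]
width: 0.0459
```

```bash
python3 fl.py s11.png 1
```

```text
7.75 [0.53231833 0.02258251 0.0254631 ] holder -0.042763850219163325 0.03326958187670465 [-1.92692407 -0.75218705  5.41671383] [-0.21257756  0.92947385  0.0317929 ] 0.04578015099470695
```

View pics/s11.png

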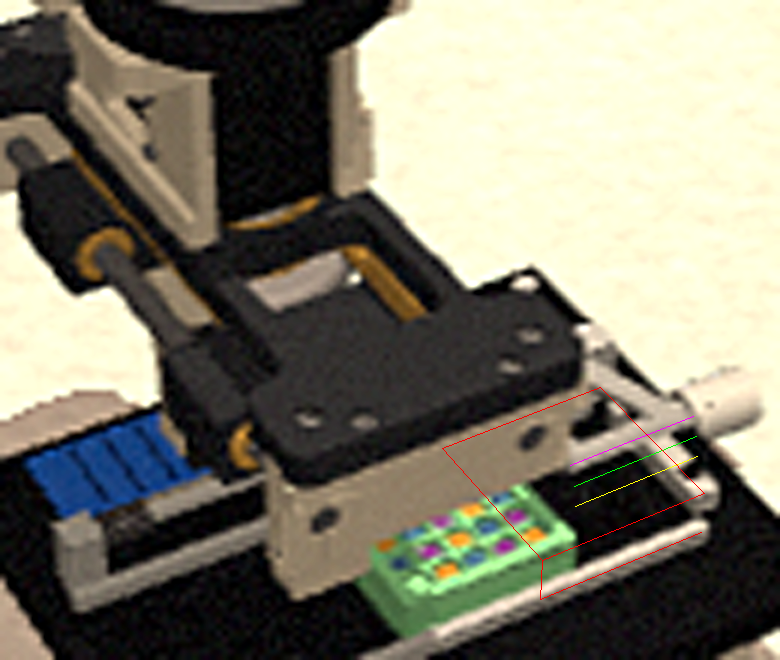

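Call:
play_rows(
  motion=[
    [[0.5,0.02,0,0,-0.045],[1.0,0.04,0,0,-0.045],[1.5,0.06,0,0,-0.045],[2.0,0.08,0,0,-0.045],[2.5,0.1,0,0,-0.045],[3.0,0.12,0,0,-0.045],[3.0,0.12,0,0,-0.045]],
  ],
)

```text
t: 8.62
eef_pos: [0.5623, 0.0238, 0.0254]
ee_rot: [-0.014, -0.706, -0.014, 0.708]
contact_force: [-3.1, -1.3, 5.2]
width: 0.0456
```

```bash
python3 fl.py s12.png 1
```

```text
8.675 [0.56224529 0.02375621 0.02543002] holder -0.012813876485326975 0.03327253757296208 [-2.57333031 -0.92227255  6.06532727] [-0.19970679  1.12899626  0.13135433] 0.045568108718496765
```

View pics/s12.png

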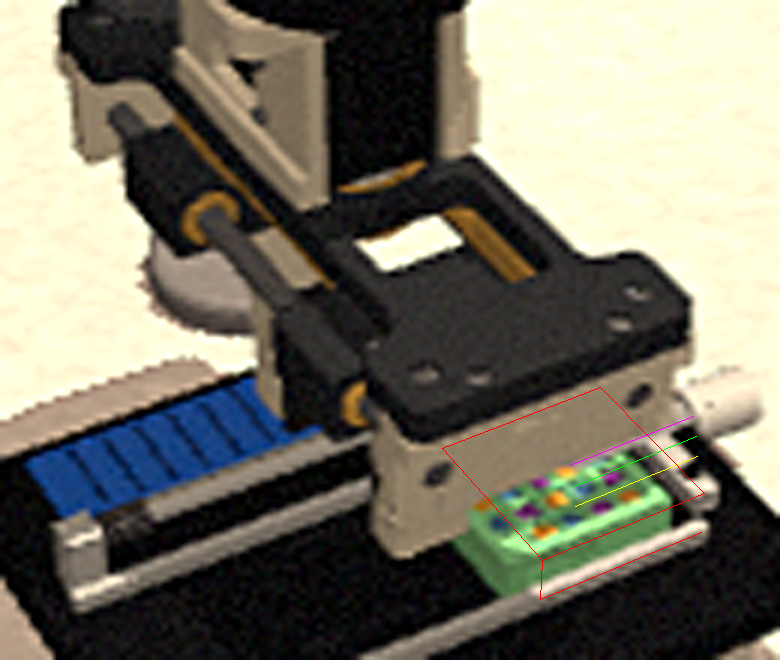

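Call:
play_rows(
  motion=[
    [[0.3,0.01,0,0,-0.045],[0.6,0.02,0,0,-0.045],[0.9,0.04,0,0,-0.045],[0.9,0.04,0,0,-0.045]],
  ],
)

```text
t: 9.18
eef_pos: [0.5709, 0.0241, 0.0253]
ee_rot: [-0.014, -0.706, -0.014, 0.708]
contact_force: [-3.3, -0.8, 6.4]
width: 0.0457
```

Call:
play_rows(
  motion=[
    [[0.2,0.01,0,0,-0.045],[0.2,0.01,0,0,-0.045]],
  ],
)

```text
t: 9.43
eef_pos: [0.5726, 0.0242, 0.0253]
ee_rot: [-0.014, -0.706, -0.013, 0.708]
contact_force: [-4.6, -0.9, 6.4]
width: 0.0456
```

```bash
python3 fl.py s13.png 1
```

```text
9.475 [0.57261891 0.02418417 0.02529153] holder -0.002431459768624338 0.033294659521292944 [-4.73821316 -0.0133132   6.82770126] [-0.09219412  1.60701983  0.07890535] 0.045948880760822555
```

View pics/s13.png

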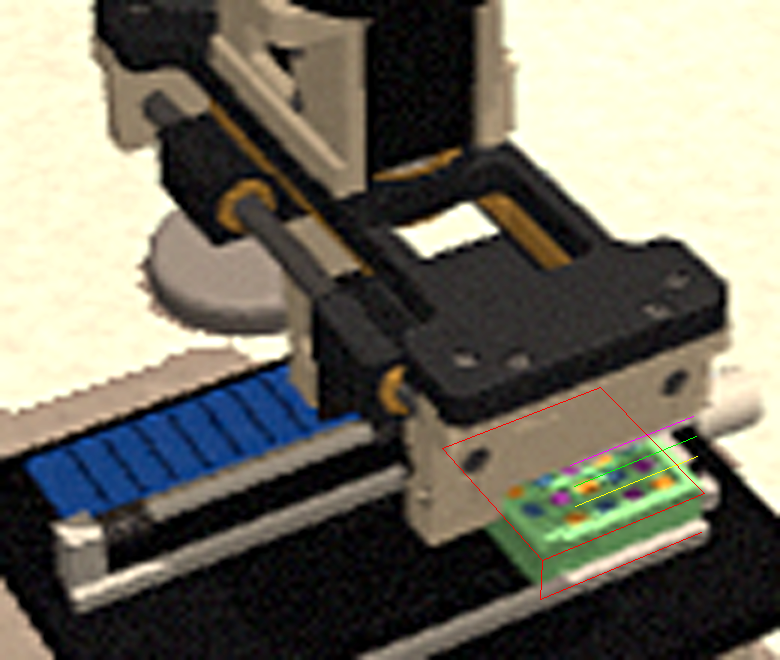

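Call:
play_rows(
  motion=[
    [[0.15,0.01,0,0,-0.045],[0.15,0.01,0,0,-0.045]],
  ],
)

```text
t: 9.72
eef_pos: [0.5727, 0.024, 0.025]
ee_rot: [-0.014, -0.705, -0.013, 0.709]
contact_force: [-8.5, 0.2, 9.7]
width: 0.0458
```

Call:
play_rows(
  motion=[
    [[0.15,0.01,0,0,-0.045],[0.15,0.01,0,0,-0.045]],
  ],
)

```text
t: 9.98
eef_pos: [0.5728, 0.0239, 0.0248]
ee_rot: [-0.014, -0.704, -0.013, 0.71]
contact_force: [-12.5, 1.6, 11.8]
width: 0.0457
```

```bash
python3 fl.py s14.png 1
```

```text
10.025 [0.57279635 0.02392664 0.02487097] holder -0.0022642191004843314 0.033030392067004956 [-11.9475496    1.07774099  11.85521471] [ 0.50243247  4.58049366 -0.10103218] 0.045657943658187816
```

View pics/s14.png

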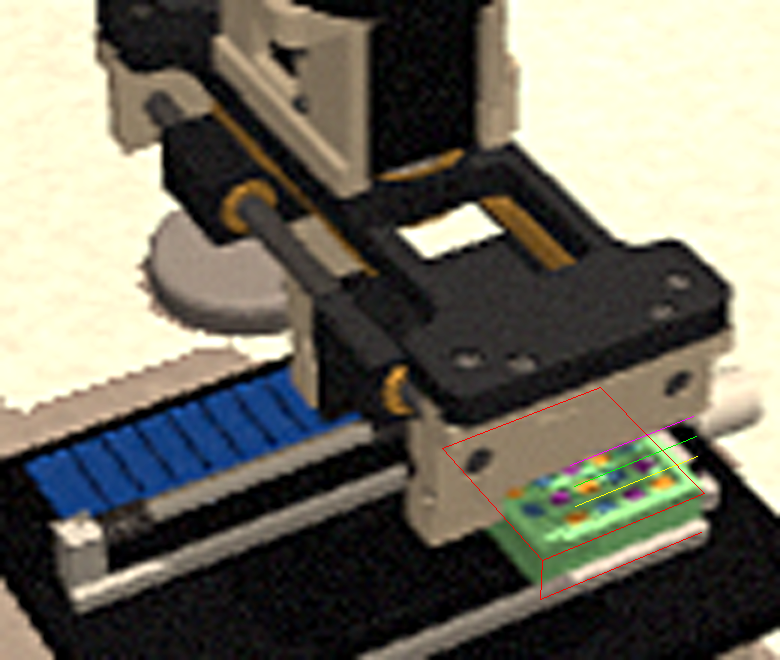

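Push force rose to 12 N with no further motion, and the tray lies on the home outline, so it is on the stop. I back off a little with the flap still open, then lift straight up.

Call:
play_rows(
  motion=[
    [[-0.6,-0.02,0,0,-0.045],[-1.0,-0.04,0,0,-0.045],[-1.0,-0.04,0,0,-0.045]],
  ],
)

```text
t: 10.4
eef_pos: [0.5684, 0.0249, 0.0265]
ee_rot: [0.014, 0.708, 0.014, -0.706]
contact_force: [2.6, 0.7, 4.6]
width: 0.0458
```

```bash
python3 fl.py s15.png 1
```

```text
10.45 [0.56841177 0.02490192 0.02641371] holder -0.006607328731722139 0.03417632559671406 [3.67351691 0.53100733 4.85686698] [ 0.47513226 -1.27310181 -0.10007855] 0.04613974656843504
```

View pics/s15.png

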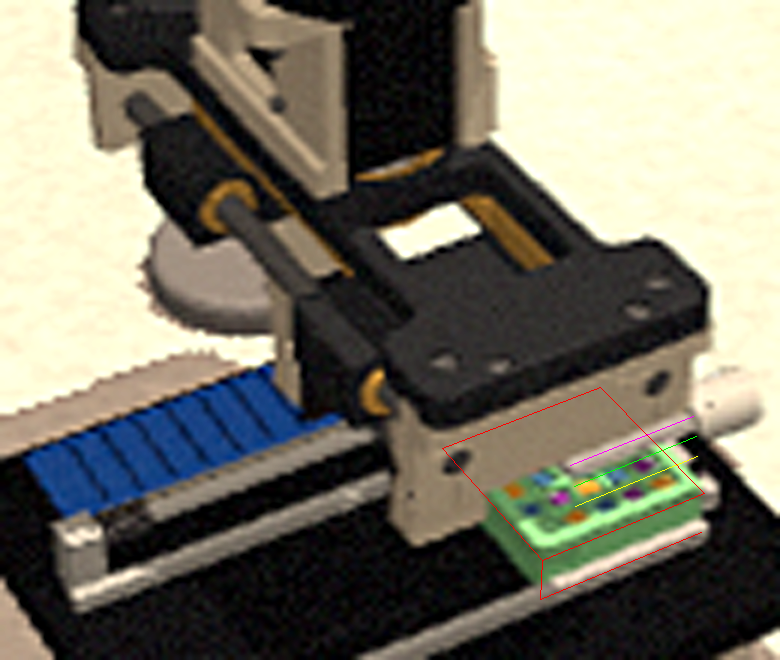

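Call:
play_rows(
  motion=[
    [[0,0,0.7,0,-0.045],[0,0,1.4,0,-0.045],[0,0,2.1,0,-0.045],[0,0,4,0,-0.045],[0,0,8,0,-0.045],[0,0,13,0,-0.045],[0,0,18,0,-0.045],[-10,0,18,0,-0.045],[-16,12,18,0,-0.045],[-16,20,18,0,-0.045],[-16,20,18,0,-0.045]],
  ],
)

```text
t: 11.82
eef_pos: [0.4191, 0.1904, 0.2067]
ee_rot: [0.013, 0.707, 0.014, -0.707]
contact_force: [1.4, 0.3, 0.4]
width: 0.0457
```

```bash
python3 fl.py s16.png 1; python3 - <<'E'
from h import *
h=np.array([.57635,-.00899,.0391])
T=[(9,-25.5,54),(9,25.5,54),(60,25.5,54),(60,-25.5,54),(9,-25.5,54)]
crop("top","t16.png",(200,140,360,280),4,[(h2w(h,T),(0,0,255))])
E
```

```text
11.875 [0.41775759 0.19597183 0.20671054] holder -0.1504592288835041 0.2110045623902627 [-2.65833147  4.33017225  0.57390336] [ 0.78689798  0.23976413 -0.00997001] 0.04541503348825064
```

View pics/s16.png

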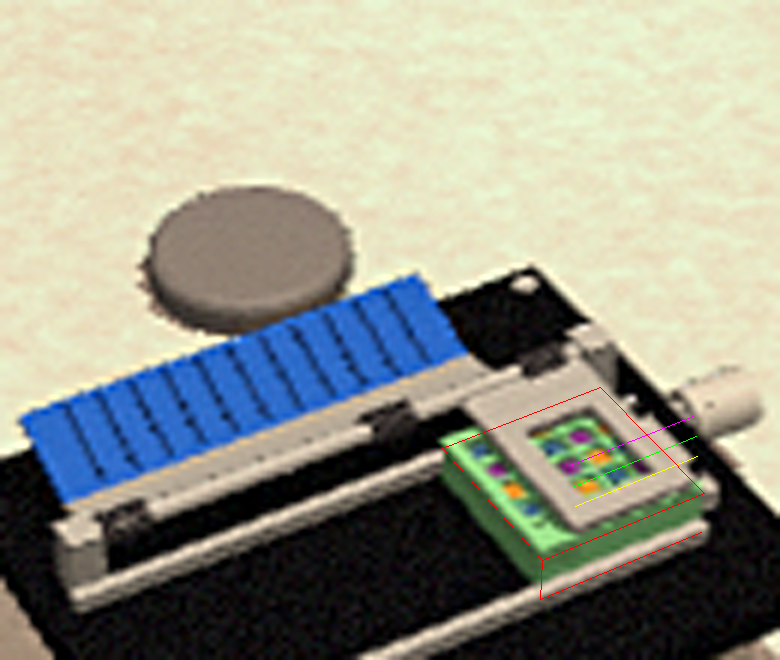

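View pics/t16.png

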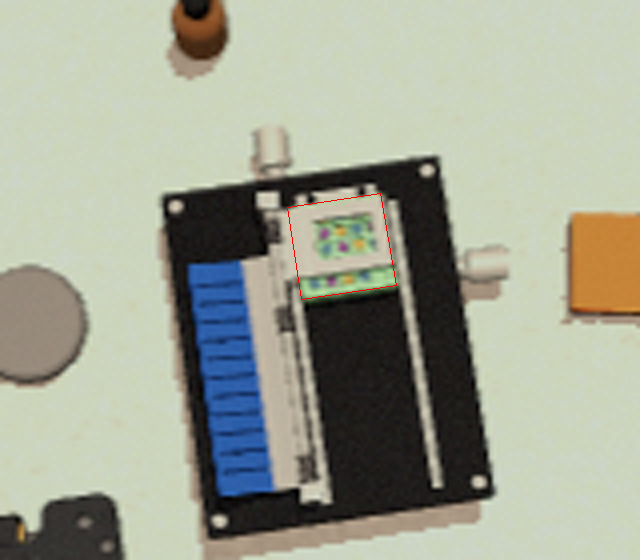

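Both views show the tray on the home outline with the flap lying flat on it. The vial and boxes haven't moved and the arm is clear. I let the arm settle, then hand in.

Call:
play_rows(
  motion=[
    [[0,0,0,0,-0.045],[0,0,0,0,-0.045],[0,0,0,0,-0.045],[0,0,0,0,-0.045]],
  ],
)

```text
t: 12.42
eef_pos: [0.421, 0.1887, 0.2061]
ee_rot: [-0.013, -0.707, -0.013, 0.707]
contact_force: [0.5, -0.1, 0.5]
width: 0.0459
```

```bash
python3 - <<'E'
from rig import env,job
s=env.observe();print(s["t"],s["contact_force"],s["qd"].round(3))
print(job.finish_job())
E
```

```text
12.425 [ 0.46290706 -0.08486386  0.52117943] [ 0.007 -0.001 -0.001 -0.     0.002 -0.001]
the job is handed in; nothing more can be done
None
```

The tray is loaded, and I handed the job in at 12.4 s. I held the flap open with one fingertip on the paddle and pushed the tray with the other until it was against the end stop. There the push force rose to about 12 N with no further movement. I then backed off about 5 mm with the flap still open and lifted away.

**Last checks:** In both camera views the tray sits on the home outline to within about 2 mm. The flap lies flat on it, and the vial, wafer box and spare box look untouched. The arm is clear and at rest.

**Disagreements and faults:**
- **Height mismatch:** The fingertips were about 40–45 mm higher than the reported tool position and the stated geometry implied. I went by pictures and contact force for height instead.
- **Force spike:** While finding the paddle's stop I pressed too far, and the wrist force briefly reached 57 N before I backed off. The flap was fully open at that moment, so I judge it was the fingertip bottoming the paddle out, not the gripper body. The 40 N limit covers only the arm and gripper body, so I believe it was not broken, but I could not confirm that directly.
- **Flap during the last push:** The flap was mostly hidden behind the gripper for the last part of the push. I judged it open from the unchanged paddle height and force, and it was visible and open again just before I let go.

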